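# Let the next yellow bauble roll out of its feeder

### The job

Send the next yellow ball down to the pick-up end of its feeder: press the red bar of the yellow feeder's lever right down so that its gate lifts, keep it down until the ball has rolled out, then let the lever come back up. Let out only that one ball and do not touch any ball, for the base coat is still tender. Leave the blue feeder, the paint pot, the brush jar and the egg cup alone.

Things in the scene. Friction and masses are not known exactly. Their poses are not given: they have to be found in the camera images.
- yellow_feeder: feeder with the yellow balls: wooden channel 317 mm long, 70 wide (54 inside), on a grey baseboard beside its blue twin; the two may change places. Origin: under its middle, on the board's top, 12 mm above the table. x points uphill (10 degrees) along the channel, away from the robot give or take its yaw, y left, z up. Balls queue uphill of the gate, centres at x = -0.060, -0.010, 0.040, 0.089
- yellow_feeder_nest (a point): pick-up end of the yellow feeder: where the centre of a released ball comes to rest, against the cork-faced stop at the channel's low end nearest the robot (x = -0.152, z = 0.049 in the feeder's frame). The ball needs up to about 1 s to roll here once the gate is up
- yellow_lever (a joint): rocking lever of the yellow feeder: 0 = at rest, gate down; 0.64 rad = press bar fully down on its stop, gate up. A spring returns it when let go; pressing takes about 3 N, 4 N at the stop. Its downhill end carries the steel gate before the first ball, which is freed from about 0.52 rad; a small roller under the long arm then holds the second ball, so one full press lets out one ball
- yellow_lever_bar (a point): centre (on the axis) of the red press bar at the uphill end of the yellow lever: a free-turning roller, 22 mm diameter, 46 mm long, across the channel above the balls. At rest at x = -0.027, z = 0.150 in the feeder's frame; fully down at x = -0.012, z = 0.116, 5 mm clear of the balls: it swings on a 60 mm arc about the axle
- yellow_lever_axle (a point): middle of the yellow lever's axle, which lies across the channel along the feeder's y, at x = -0.071, z = 0.109 in its frame. Steel plates at both ends of the axle rise 9 mm above it
- blue_feeder: feeder with the blue balls: wooden channel 317 mm long, 70 wide (54 inside), on a grey baseboard beside its yellow twin; the two may change places. Origin: under its middle, on the board's top, 12 mm above the table. x points uphill (10 degrees) along the channel, away from the robot give or take its yaw, y left, z up. Balls queue uphill of the gate, centres at x = -0.060, -0.010, 0.040, 0.089
- blue_feeder_nest (a point): pick-up end of the blue feeder: where the centre of a released ball comes to rest, against the cork-faced stop at the channel's low end nearest the robot (x = -0.152, z = 0.049 in the feeder's frame). The ball needs up to about 1 s to roll here once the gate is up
- blue_lever (a joint): rocking lever of the blue feeder: 0 = at rest, gate down; 0.64 rad = press bar fully down on its stop, gate up. A spring returns it when let go; pressing takes about 3 N, 4 N at the stop. Its downhill end carries the steel gate before the first ball, which is freed from about 0.52 rad; a small roller under the long arm then holds the second ball, so one full press lets out one ball
- blue_lever_bar (a point): centre (on the axis) of the red press bar at the uphill end of the blue lever: a free-turning roller, 22 mm diameter, 46 mm long, across the channel above the balls. At rest at x = -0.027, z = 0.150 in the feeder's frame; fully down at x = -0.012, z = 0.116, 5 mm clear of the balls: it swings on a 60 mm arc about the axle
- blue_lever_axle (a point): middle of the blue lever's axle, which lies across the channel along the feeder's y, at x = -0.071, z = 0.109 in its frame. Steel plates at both ends of the axle rise 9 mm above it
- yellow_1: yellow base-coated wooden ball, 50 mm in diameter, 45 g, number 1 in the yellow feeder's queue (the next one out); origin at its centre (its axes turn as it rolls)
- yellow_2: yellow base-coated wooden ball, 50 mm in diameter, 45 g, number 2 in the yellow feeder's queue; origin at its centre (its axes turn as it rolls)
- yellow_3: yellow base-coated wooden ball, 50 mm in diameter, 45 g, number 3 in the yellow feeder's queue; origin at its centre (its axes turn as it rolls)
- yellow_4: yellow base-coated wooden ball, 50 mm in diameter, 45 g, number 4 in the yellow feeder's queue; origin at its centre (its axes turn as it rolls)
- blue_1: blue base-coated wooden ball, 50 mm in diameter, 45 g, number 1 in the blue feeder's queue (the next one out); origin at its centre (its axes turn as it rolls)
- blue_2: blue base-coated wooden ball, 50 mm in diameter, 45 g, number 2 in the blue feeder's queue; origin at its centre (its axes turn as it rolls)
- blue_3: blue base-coated wooden ball, 50 mm in diameter, 45 g, number 3 in the blue feeder's queue; origin at its centre (its axes turn as it rolls)
- blue_4: blue base-coated wooden ball, 50 mm in diameter, 45 g, number 4 in the blue feeder's queue; origin at its centre (its axes turn as it rolls)
- paint_pot: bystander: small green paint pot with a white cap, 38 mm in diameter, 58 mm tall, on the baseboard between the feeders; origin at the centre of its underside
- brush_jar: bystander: white jar 80 mm in diameter, 95 mm tall, with brushes standing up to 190 mm, on the table beside the feeders; origin at the centre of its underside
- egg_cup: bystander: dark wooden cup with a pink painted egg, 47 mm wide, 88 mm tall, on the table beside the feeders; origin at the centre of its underside
There are look-alikes about, which are no part of the job. Leave any orange or purple look-alike of the yellow_4 alone.

How it is judged:
On the way:
1. the yellow feeder's lever is pressed down to its stop (past 0.58 of 0.64 rad) and kept there until the first yellow ball has rolled out past the gate (value of joint yellow_lever above 0.58 rad and x of yellow_1 in the frame of yellow_feeder below -0.12 m), for 0.1 s.
At the end, for the whole second after the job is handed in: Yellow ball 1 lies still in the pick-up end, within 12 mm of the end stop; both levers are up (under 0.06 rad); the other seven balls are still behind the gates; the pot, jar and egg cup stand within 15 mm of their places (x of yellow_1 in the frame of yellow_feeder between -0.16 and -0.14 m and y of yellow_1 in the frame of yellow_feeder between -0.012 and 0.012 m and z of yellow_1 in the frame of yellow_feeder below 0.058 m and linear speed of yellow_1 below 0.03 m/s and value of joint each of yellow_lever, blue_lever below 0.06 rad and x of each of yellow_2, yellow_3, yellow_4 in the frame of yellow_feeder above -0.075 m and x of each of blue_1, blue_2, blue_3, blue_4 in the frame of blue_feeder above -0.075 m and z of each of yellow_2, yellow_3, yellow_4 in the frame of yellow_feeder below 0.105 m and z of each of blue_1, blue_2, blue_3, blue_4 in the frame of blue_feeder below 0.105 m and distance of each of paint_pot, brush_jar, egg_cup from where it was at the start of the episode below 0.015 m and angle between each of paint_pot, brush_jar, egg_cup's own z axis and vertical below 0.15 rad); the robot touches nothing.
It fails at once if a ball is touched by the robot (over 0.2 N) (contact force between any of yellow_1, yellow_2, yellow_3, yellow_4, blue_1, blue_2, blue_3, blue_4 and the fingers above 0.2 N or contact force between any of yellow_1, yellow_2, yellow_3, yellow_4, blue_1, blue_2, blue_3, blue_4 and the arm above 0.2 N).
It fails at once if the yellow ball is lifted out of its channel (z of yellow_1 in the frame of yellow_feeder above 0.09 m).
It fails at once if a second yellow ball is let out past the gate (x of any of yellow_2, yellow_3, yellow_4 in the frame of yellow_feeder below -0.09 m).
It fails at once if the blue feeder is worked: its lever is pressed by more than 0.2 rad or a blue ball is let out (value of joint blue_lever above 0.2 rad or x of any of blue_1, blue_2, blue_3, blue_4 in the frame of blue_feeder below -0.09 m).
It fails at once if the paint pot, brush jar or egg cup is pushed more than 15 mm or tipped (distance of any of paint_pot, brush_jar, egg_cup from where it was at the start of the episode above 0.015 m or angle between any of paint_pot, brush_jar, egg_cup's own z axis and vertical above 0.3 rad).
It also fails if it takes over 38 s, if anything falls off the work surface, if the arm or the gripper's body presses on something with over 40 N, if the wrist force passes 120 N, or if a joint passes its speed limit or range.

### The arm

A 6-joint arm with a two-finger parallel gripper is mounted at the origin on the work surface. World frame = base frame: x ahead of the robot, y to its left, z up, the work surface at z = 0. Lengths are in m, angles in rad, forces in N, time in s.
With the tool pointing down it reaches from about 0.4 to 0.825 m from the base axis. Payload 7 kg.
Tool frame: the origin (TCP) lies at the very end of the fingers, on their centre line; the grasp point (between the pads) lies 19 mm behind it; z points along the fingers, y is the direction in which the jaws open and shut (so a half turn about z gives the same grasp; the last joint's range is limited). The gripper opens to 88 mm and grips with 3 to 60 N. Pads are 19 mm wide; open, the fingers measure 130 mm over their backs; the gripper's body (78 mm by 193 mm) begins 47 mm behind the grasp point.
Start: joints at [1.55, 0.359, 0.012, 0, -1.224, -0.288], TCP at [0.205, 0.643, 0.192] pointing down, gripper open.
Joint ranges: [-3.07, 3.07], [-1.43, 2.12], [-1.02, 1.25], [-3.03, 1.67], [-3.05, -0], [-3.03, 3.03]. Speed limits (rad/s): [2.39, 2.39, 3.01, 3.14, 3.14, 3.14].

### API

Orientations are given as [roll, pitch, yaw] about the fixed x, y, z axes, in that order (R = Rz(yaw) Ry(pitch) Rx(roll)).
In Python, from station import arm gives the robot as it stands.
- The arm moves only by the shell command python3 -m inch 'ROWS' [FORCE]. ROWS is text: rows parted by semicolons, each of 7 numbers parted by spaces: the closure, from 0 (fully open) to 1 (shut), then the shift along the tool's x, y, z each as a share of 300 mm, from -1 to 1, then the turn, a rotation vector about the tool's x, y, z each as a share of 60 degrees, from -1 to 1. In form: grip tx ty tz rx ry rz; .... A call has 1 to 12 rows; each row is the pose to reach, as a shift and turn from the pose commanded when the call began, along the tool's axes at that moment; what a row does not reach only later rows make up. A row lasts 1/10 s, in which the tool goes at most 50 mm and 8.59 degrees, less where a joint would pass 70% of its speed; a pose out of reach is approached as far as the arm can. A call with a number of a shift or a turn outside -1 to 1 is refused whole. A call with a gripper value outside its range is refused whole. The fingers move at their own pace and stop on an object; FORCE is the grip in N (left out, the last holds). Time passes only in rows, so rows that repeat a pose let the fingers close. It gives the time, the measured TCP pose, the force and the opening at its end, in the units of the state.
- arm.get_state(): the state, without advancing time (a new reading comes with each control period).
- arm.grab_frame(name): name is "scene" or "side" or "wrist"; returns a dict with "img" (420x560x3 uint8, red, green, blue), "range_z" (420x560 float32, m along the optical axis (not along the pixel's ray), 0 where there is no reading), "fx", "fy", "cx", "cy" (pixels), "extrinsics" (4x4, takes a point from world to camera coordinates); the wrist camera has in their place "tool_from_camera" (4x4, takes a point from camera to tool coordinates, whose origin is the TCP and whose axes are the flange's). Camera axes: x right, y up, looking along -z (the intrinsics and any distortion apply to the point x, -y, -z); pixel columns grow to the right and rows downward; lengths in m; the calibration is good to about 2 mm. A picture is of the moment at which its call begins: read the wrist's pose just before it.
- arm.job_done(): hands the job in, once; it reports no verdict.
The state is a dict: "t": time; "q": joint angles; "qd": joint speeds; "joint_efforts": joint torques, N m; "eef_pos": TCP position; "ee_rot": TCP orientation; "force": force on the tool from outside, world axes, zero at the start; "moment": the same for the moment, N m; "width": finger opening in m.
Only numpy, scipy, OpenCV 4.12 (cv2) and the standard library are available. Lean on these libraries where they do the work, as an engineer would, in place of code of your own. Each camera call takes 0.05 s, during which the arm holds its last target.

## Working session

There is one attempt and no reset: what is moved stays moved. The work goes in short steps, Python scripts to look and compute and a shell command to move; the robot and the scene stay as the last step left them, time stands still between calls to the robot, and variables do not carry over. Pictures are saved under pics/ and viewed, and the job is handed in when it is done.

```bash
ls; mkdir -p pics
cat > h.py <<'E'
from station import arm
import numpy as np, cv2
from scipy.spatial.transform import Rotation as R
E
python3 - <<'E'
from h import *
s=arm.get_state(); print({k:np.round(v,3).tolist() for k,v in s.items()})
for n in("scene","side"):
    f=arm.grab_frame(n); np.savez(f"{n}0.npz",**f); cv2.imwrite(f"pics/{n}0.png",f["img"][:,:,::-1]); print(n,f["fx"],f["cx"],f["cy"],np.round(f["extrinsics"],3).tolist())
E
```

```text
pics
{'t': 0.0, 'q': [1.55, 0.359, 0.011, -0.0, -1.224, -0.288], 'qd': [0.0, -0.0, 0.0, 0.002, 0.001, 0.003], 'joint_efforts': [0.001, -58.271, 29.304, 6.997, 0.007, -0.0], 'eef_pos': [0.205, 0.643, 0.191], 'ee_rot': [3.14, -0.0, -0.309], 'force': [0.178, -0.383, -0.443], 'moment': [0.004, -0.002, -0.038], 'width': 0.087}
scene 381.10220129077396 275.27014510057023 210.9937140686261 [[0.832, 0.555, -0.013, -0.51], [-0.356, 0.551, 0.755, 0.104], [0.426, -0.624, 0.655, -1.129], [0.0, 0.0, 0.0, 1.0]]
side 449.7035929585463 277.3136233759639 208.3118724982056 [[0.872, -0.489, -0.01, -0.538], [0.264, 0.452, 0.852, -0.285], [-0.412, -0.746, 0.523, -0.927], [0.0, 0.0, 0.0, 1.0]]
```

View pics/scene0.png

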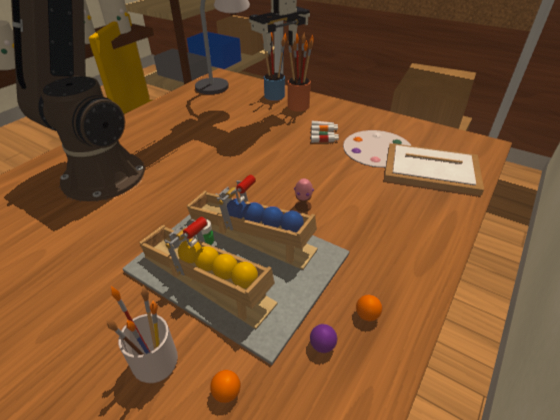

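View pics/side0.png

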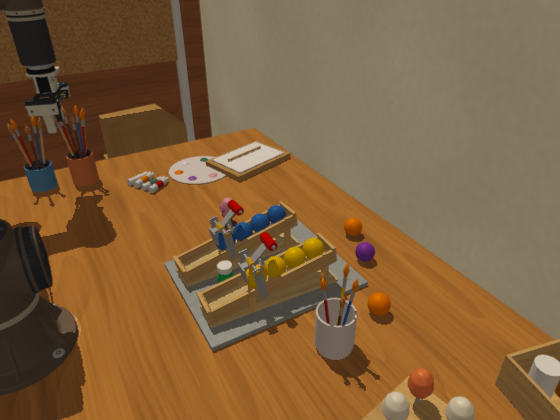

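The scene view shows the yellow feeder at about (205,265), with its red bar at (195,228). The blue feeder is behind it, with its bar at (246,184). In the side view the yellow bar is at (268,241) and the blue bar at (235,208). Things that could be mistaken for the target:
- **Other red bar:** the blue feeder's bar, scene (246,184).
- **Balls off the feeders:** loose orange at scene (226,386) and (369,307), and purple at (323,338).

I choose the bar above the yellow balls.

```bash
cat >> h.py <<'E'
def rays(f,px):
    px=np.atleast_2d(px).astype(float); E=f["extrinsics"]
    d=np.c_[(px[:,0]-f["cx"])/f["fx"],-(px[:,1]-f["cy"])/f["fy"],-np.ones(len(px))]
    return -E[:3,:3].T@E[:3,3], d@E[:3,:3]
def tri(fs,ps):
    A=np.zeros((3,3));b=np.zeros(3);L=[]
    for f,p in zip(fs,ps):
        o,d=rays(f,p);d=d[0]/np.linalg.norm(d[0]);P=np.eye(3)-np.outer(d,d);A+=P;b+=P@o;L.append((P,o))
    x=np.linalg.solve(A,b);return x,[round(1e3*np.linalg.norm(P@(x-o)),1) for P,o in L]
def blobs(f,lo,hi,mn=15):
    h=cv2.cvtColor(f["img"],cv2.COLOR_RGB2HSV);m=cv2.inRange(h,lo,hi)
    n,l,st,c=cv2.connectedComponentsWithStats(m);return [(np.round(c[i],1).tolist(),st[i].tolist(),l==i) for i in range(1,n) if st[i,4]>=mn]
def pts(f,m):
    v,u=np.nonzero(m&(f["range_z"]>0));o,d=rays(f,np.c_[u,v]);return o+d*f["range_z"][v,u][:,None]
E
python3 - <<'E'
from h import *
F={n:dict(np.load(n+"0.npz")) for n in("scene","side")}
for n,f in F.items():
    for nm,lo,hi in(("red",(0,200,110),(6,255,255)),("red2",(172,180,90),(180,255,255)),("yel",(20,200,120),(32,255,255)),("blue",(105,150,60),(125,255,255))):
        for c,st,m in blobs(f,lo,hi,25):
            if 120<c[0]<350 and 150<c[1]<320: print(n,nm,c,st,np.round(np.median(pts(f,m),0),3))
a=F["scene"]["img"][170:330,110:340];b=F["side"]["img"][180:340,160:390]
cv2.imwrite("pics/crop.png",cv2.resize(np.vstack([a,b])[:,:,::-1],None,fx=1.85*1,fy=1.85,interpolation=cv2.INTER_CUBIC))
E
```

```text
scene red [246.5, 181.5] [237, 175, 18, 14, 125] [0.524 0.028 0.172]
scene red [195.5, 225.4] [184, 217, 22, 18, 184] [ 0.526 -0.134  0.172]
scene yel [226.1, 263.4] [193, 242, 65, 40, 1084] [ 0.596 -0.139  0.114]
scene blue [255.6, 206.0] [251, 204, 10, 5, 40] [0.542 0.03  0.11 ]
scene blue [273.4, 210.1] [267, 208, 13, 6, 44] [0.589 0.032 0.119]
scene blue [293.2, 213.9] [290, 212, 8, 5, 31] [0.637 0.035 0.128]
side red [234.1, 205.2] [228, 200, 15, 12, 87] [0.514 0.027 0.171]
side red [266.7, 238.8] [260, 232, 17, 16, 132] [ 0.517 -0.134  0.17 ]
side yel [294.6, 254.2] [264, 238, 60, 36, 750] [ 0.581 -0.144  0.11 ]
side yel [249.0, 260.8] [246, 257, 8, 9, 34] [ 0.474 -0.132  0.127]
side blue [257.9, 222.4] [232, 206, 53, 35, 717] [0.573 0.019 0.106]
side blue [220.9, 241.2] [217, 233, 9, 17, 86] [0.471 0.015 0.089]
side blue [346.6, 312.5] [343, 302, 8, 22, 38] [ 0.58  -0.338  0.101]
```

View pics/crop.png

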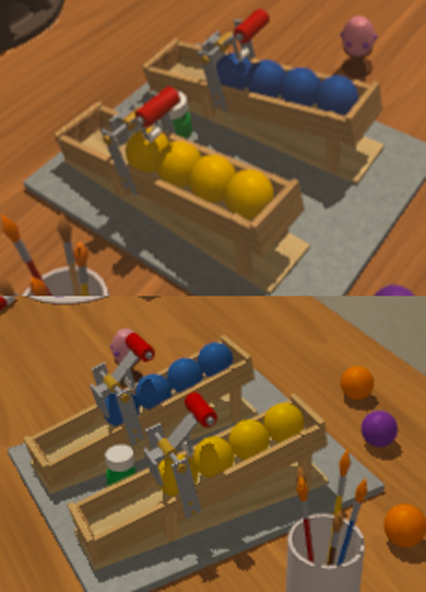

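The crop confirms that the yellow bar belongs to the lever over the yellow balls, on the robot's right. Next I measure the bar, the feeder yaw and the heights along the path.

Run:
```python
from h import *
F={n:dict(np.load(n+"0.npz")) for n in("scene","side")}
fs=[F["scene"],F["side"]]
def pca(P):
    c=P.mean(0);w,v=np.linalg.eigh(np.cov((P-c).T));d=v[:,-1];return c,d,np.sqrt(w),(P-c)@d
mid=[];
for n,f in F.items():
    for c,st,m in blobs(f,(0,180,60),(8,255,255),60):
        if 180<c[0]<280 and 170<c[1]<250:
            P=pts(f,m);P=P[np.abs(P-np.median(P,0)).max(1)<.04];C,d,w,t=pca(P)
            print(n,"bar",c,len(P),"d",d.round(3),"ends",(C+d*t.min()).round(3),(C+d*t.max()).round(3),"z",P[:,2].min().round(3),P[:,2].max().round(3),"xr",np.percentile(P[:,0],[2,98]).round(3))
            r=cv2.minAreaRect(np.argwhere(m)[:,::-1].astype(np.float32));print("  rect",np.round(r[0],1),np.round(r[1],1),round(r[2],1)); mid.append((n,r[0]))
s=[p for n,p in mid if n=="scene"];q=[p for n,p in mid if n=="side"]
for a in s:
    for b in q:
        x,e=tri(fs,[a,b]);
        if max(e)<8: print("tri",x.round(4),e)
for n,f in F.items():
    m=np.zeros((420,560),bool)
    for c,st,mm in blobs(f,(18,150,80),(34,255,255),100):
        if 180<c[0]<330 and 220<c[1]<300:m|=mm
    P=pts(f,m);k=(P[:,2]>.09)&(P[:,0]>.54)&(P[:,0]<.72);C,d,w,t=pca(P[k]);print(n,"balls",C.round(3),d.round(3),"yaw",np.degrees(np.arctan2(d[1],d[0])) )
    # sphere fit on last ball segments
    X=P
    for i in range(12): pass
# heights overall
P=np.vstack([pts(f,f["range_z"]>0) for f in fs])
for lo,hi in(((.15,.2),(.6,.62)),((.25,.05),(.75,.75)),((.3,-.35),(.75,-.2)),((.4,-.2),(.75,.08))):
    k=np.all((P[:,:2]>lo)&(P[:,:2]<hi),1)&(P[:,2]<.5);
    if k.any(): Q=P[k];i=Q[:,2].argmax();print(lo,hi,"top",Q[i].round(3), np.percentile(Q[:,2],99.5).round(3))
```

```text
scene bar [246.1, 182.8] 170 d [ 0.016 -0.997 -0.073] ends [0.523 0.053 0.171] [0.524 0.006 0.168] z 0.156 0.176 xr [0.513 0.53 ]
  rect [245.8 182.8] [ 9.2 19.8] 45.0
scene bar [195.2, 226.6] 239 d [0.01  0.997 0.078] ends [ 0.526 -0.155  0.168] [ 0.526 -0.109  0.172] z 0.157 0.175 xr [0.516 0.532]
  rect [195.2 226.6] [10.6 24.6] 48.8
side bar [234.5, 206.5] 126 d [-0.103  0.993  0.056] ends [0.517 0.002 0.166] [0.512 0.051 0.169] z 0.153 0.174 xr [0.508 0.526]
  rect [235. 207.] [17.   8.5] 45.0
side bar [267.5, 240.2] 170 d [-0.005  0.996  0.085] ends [ 0.518 -0.158  0.166] [ 0.518 -0.111  0.17 ] z 0.153 0.174 xr [0.51  0.529]
  rect [268.  240.6] [20.7 10.1] 48.8
tri [0.5185 0.0303 0.1631] [np.float64(1.2), np.float64(1.2)]
tri [ 0.5213 -0.1314  0.1632] [np.float64(1.0), np.float64(1.0)]
scene balls [ 0.606 -0.141  0.112] [-0.989  0.036 -0.141] yaw 177.90787800603533
side balls [ 0.6   -0.145  0.109] [-0.99   0.011 -0.14 ] yaw 179.36417664845317
(0.15, 0.2) (0.6, 0.62) top [0.176 0.607 0.5  ] 0.491
(0.25, 0.05) (0.75, 0.75) top [0.252 0.639 0.498] 0.313
(0.3, -0.35) (0.75, -0.2) top [ 0.532 -0.32   0.198] 0.181
(0.4, -0.2) (0.75, 0.08) top [0.519 0.046 0.176] 0.173
```

Run:
```python
from h import *
F={n:dict(np.load(n+"0.npz")) for n in("scene","side")}
P=np.vstack([pts(f,f["range_z"]>0) for f in F.values()])
for y in np.arange(0,.8,.05):
    print(round(y,2),[ (lambda k: round(P[k,2].max(),2) if k.any() else None)((abs(P[:,0]-x)<.025)&(abs(P[:,1]-y)<.025)&(P[:,2]<1)) for x in np.arange(.1,.7,.05)])
```

```text
0.0 [np.float64(0.27), np.float64(0.0), np.float64(0.0), np.float64(0.0), np.float64(0.01), np.float64(0.06), np.float64(0.07), np.float64(0.13), np.float64(0.17), np.float64(0.17), np.float64(0.12), np.float64(0.13)]
0.05 [np.float64(0.26), np.float64(0.0), np.float64(0.01), np.float64(0.0), np.float64(0.0), np.float64(0.06), np.float64(0.07), np.float64(0.13), np.float64(0.18), np.float64(0.17), np.float64(0.13), np.float64(0.13)]
0.1 [np.float64(0.02), np.float64(0.01), np.float64(0.01), np.float64(0.0), np.float64(0.0), np.float64(0.02), None, None, None, None, None, np.float64(0.02)]
0.15 [np.float64(0.01), np.float64(0.01), np.float64(0.01), np.float64(0.0), np.float64(0.0), np.float64(0.0), np.float64(0.0), np.float64(0.0), np.float64(0.0), np.float64(0.07), np.float64(0.0), np.float64(0.0)]
0.2 [np.float64(0.0), np.float64(0.01), np.float64(0.01), np.float64(0.01), np.float64(0.01), np.float64(0.0), np.float64(0.0), np.float64(0.01), np.float64(0.01), np.float64(0.09), np.float64(0.09), np.float64(0.0)]
0.25 [np.float64(0.0), np.float64(0.0), np.float64(0.0), np.float64(0.01)
[... 1617 characters left out ...]
.01), np.float64(0.01), np.float64(0.02)]
0.65 [np.float64(0.35), np.float64(0.56), np.float64(0.41), np.float64(0.57), np.float64(0.25), np.float64(0.01), np.float64(0.01), np.float64(0.0), np.float64(0.01), np.float64(0.01), np.float64(0.01), np.float64(0.01)]
0.7 [np.float64(0.23), np.float64(0.23), np.float64(0.34), np.float64(0.39), np.float64(0.25), np.float64(0.0), np.float64(0.0), np.float64(0.01), np.float64(0.0), np.float64(0.01), np.float64(0.01), np.float64(0.01)]
0.75 [np.float64(0.23), np.float64(0.24), np.float64(0.34), np.float64(0.34), np.float64(0.25), np.float64(0.0), np.float64(0.01), np.float64(0.0), np.float64(0.01), np.float64(0.01), np.float64(0.01), np.float64(0.01)]
```

```bash
python3 -m inch '1 0 0 -0.15 0 0 -0.14; 1 0 0 -0.3 0 0 -0.28; 1 0 0 -0.4 0 0 -0.295; 1 0 0 -0.4 0 0 -0.295; 1 0 0 -0.4 0 0 -0.295' 20
```

```text
t: 0.6
eef_pos: [0.205, 0.6431, 0.3119]
ee_rot: [-3.141, 0.0, -0.0]
force: [-0.7, 0.9, -1.3]
width: 0.0533
```

```bash
python3 -m inch '1 0.07 0.13 0 0 0 0; 1 0.14 0.26 0 0 0 0; 1 0.21 0.4 0 0 0 0; 1 0.28 0.53 0 0 0 0; 1 0.35 0.66 0 0 0 0; 1 0.42 0.8 0 0 0 0; 1 0.5 0.95 0 0 0 0; 1 0.5 0.95 0 0 0 0'
```

```text
t: 1.4
eef_pos: [0.3563, 0.3534, 0.311]
ee_rot: [3.14, 0.001, -0.003]
force: [0.1, -0.1, 0.2]
width: 0.0007
```

```bash
python3 -m inch '1 0.05 0.14 0 0 0 0; 1 0.1 0.28 0 0 0 0; 1 0.15 0.42 0 0 0 0; 1 0.2 0.56 0 0 0 0; 1 0.25 0.7 0 0 0 0; 1 0.3 0.84 0 0 0 0; 1 0.35 0.95 0 0 0 0; 1 0.35 0.95 0 0 0 0'
```

```text
t: 2.2
eef_pos: [0.4605, 0.0699, 0.3101]
ee_rot: [3.14, 0.002, -0.004]
force: [-0.1, -0.2, -0.1]
width: 0.0005
```

```bash
python3 -m inch '1 0.05 0.14 0 0 0 0; 1 0.1 0.28 0 0 0 0; 1 0.15 0.42 0 0 0 0; 1 0.18 0.56 0 0 0 0; 1 0.2 0.67 0 0 0 0; 1 0.2 0.67 0.15 0 0 0; 1 0.2 0.67 0.25 0 0 0; 1 0.2 0.67 0.25 0 0 0; 1 0.2 0.67 0.25 0 0 0'
python3 - <<'E'
from h import *
s=arm.get_state();print(s["eef_pos"],s["ee_rot"],s["force"],s["q"])
fs=[]
for n in("scene","side","wrist"):
    f=arm.grab_frame(n);cv2.imwrite(f"pics/{n}1.png",f["img"][:,:,::-1])
    if n=="wrist":
        T=np.eye(4);T[:3,:3]=R.from_euler("xyz",s["ee_rot"]).as_matrix();T[:3,3]=s["eef_pos"];f["extrinsics"]=np.linalg.inv(T@f["tool_from_camera"])
        print(f["tool_from_camera"].round(3))
    for c,st,m in blobs(f,(0,180,60),(8,255,255),60):
        P=pts(f,m)
        if len(P): 
            Q=np.median(P,0)
            if .48<Q[0]<.56 and abs(Q[1]+.13)<.05:print(n,c,st[:4],Q.round(4),P.min(0).round(3),P.max(0).round(3))
    np.savez(n+"1.npz",**f)
E
```

```text
t: 3.1
eef_pos: [0.5203, -0.1277, 0.2366]
ee_rot: [3.141, 0.002, 0.001]
force: [0.2, -0.0, 0.5]
width: 0.0007
[ 0.52027704 -0.12768826  0.23660156] [3.14074425e+00 1.59397019e-03 7.89423524e-04] [ 0.20833    -0.00901086  0.45368939] [ 1.26015625e-01  1.02125897e-01 -2.22225971e-01  6.77648443e-04
 -1.24813198e+00  1.44535538e+00]
scene [195.0, 227.0] [183, 217, 23, 22] [ 0.5276 -0.1361  0.1704] [ 0.51  -0.155  0.155] [ 0.533 -0.112  0.175]
side [267.5, 240.4] [260, 232, 18, 19] [ 0.5166 -0.1382  0.1694] [ 0.509 -0.158  0.09 ] [ 0.575 -0.004  0.174]
[[ 0.001  0.968  0.252  0.066]
 [ 1.    -0.001 -0.     0.002]
 [-0.     0.252 -0.968 -0.192]
 [ 0.     0.     0.     1.   ]]
wrist [284.0, 204.2] [258, 193, 52, 24] [ 0.5203 -0.1342  0.169 ] [ 0.509 -0.156  0.161] [ 0.528 -0.112  0.172]
```

View pics/wrist1.png

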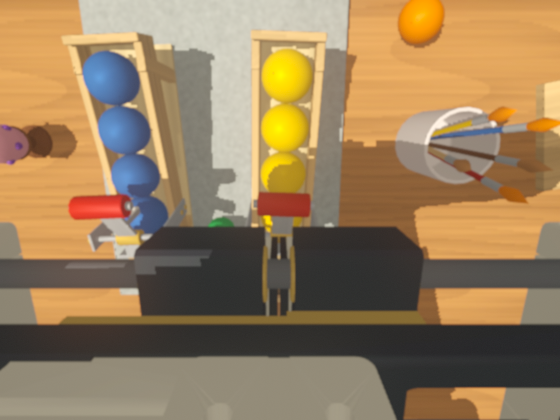

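View pics/side1.png

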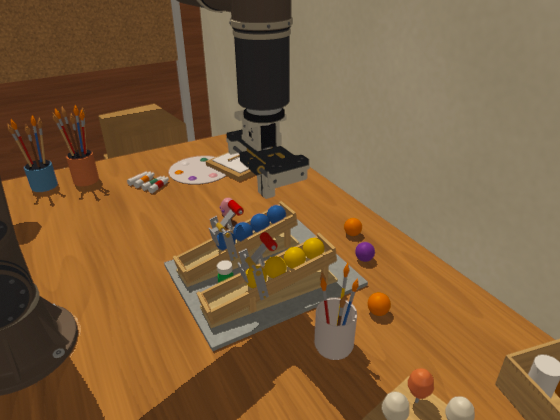

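Run:
```python
from h import *
for n in("scene","side"):
    f=dict(np.load(n+"1.npz"));E=f["extrinsics"]
    for p in([.5203,-.1277,.2366],[.521,-.133,.163]):
        c=E[:3,:3]@p+E[:3,3];print(n,f["cx"]+f["fx"]*c[0]/-c[2],f["cy"]-f["fy"]*c[1]/-c[2])
a=cv2.imread("pics/scene1.png")[100:300,100:330];b=cv2.imread("pics/side1.png")[130:330,160:390]
cv2.imwrite("pics/crop1.png",cv2.resize(np.hstack([a,b]),None,fx=1.7,fy=1.7))
```

```text
scene 189.87688059837416 195.45600375485685
scene 194.43727230595255 227.61487025655003
side 265.6627786205284 210.27798343626895
side 267.9522372864339 240.7194604175753
```

View pics/crop1.png

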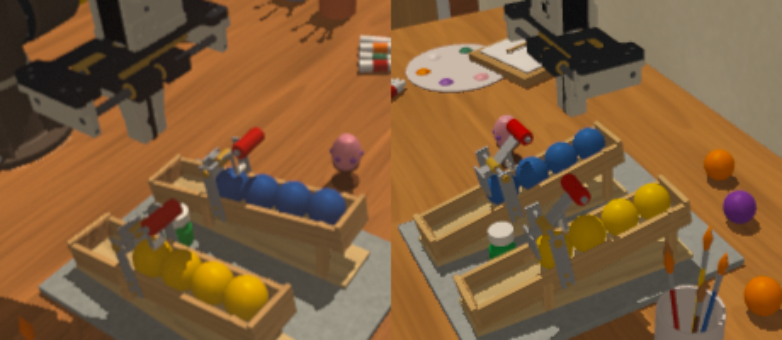

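Run:
```python
from h import *
for n in("scene","side"):
    f=dict(np.load(n+"1.npz"));P=pts(f,f["range_z"]>0)
    k=(abs(P[:,0]-.52)<.06)&(abs(P[:,1]+.13)<.12)&(P[:,2]>.19)&(P[:,2]<.5);Q=P[k]
    for z in np.arange(.2,.34,.01):
        q=Q[(Q[:,2]>=z)&(Q[:,2]<z+.01)]
        if len(q):print(n,round(z,2),len(q),q.min(0).round(3)[:2],q.max(0).round(3)[:2])
print(arm.get_state()["eef_pos"])
f=arm.grab_frame("side");cv2.imwrite("pics/s2.png",cv2.resize(f["img"][140:280,200:340,::-1],None,fx=4,fy=4,interpolation=cv2.INTER_CUBIC))
```

```text
scene 0.27 47 [ 0.511 -0.144] [ 0.533 -0.113]
scene 0.28 116 [ 0.51  -0.144] [ 0.534 -0.11 ]
scene 0.29 116 [ 0.51  -0.145] [ 0.534 -0.111]
scene 0.3 125 [ 0.512 -0.147] [ 0.534 -0.108]
scene 0.31 141 [ 0.511 -0.148] [ 0.534 -0.106]
scene 0.32 38 [ 0.515 -0.151] [ 0.533 -0.105]
scene 0.33 47 [ 0.484 -0.215] [ 0.558 -0.045]
scene 0.34 503 [ 0.483 -0.217] [ 0.562 -0.04 ]
side 0.27 40 [ 0.511 -0.146] [ 0.532 -0.115]
side 0.28 72 [ 0.51  -0.147] [ 0.531 -0.114]
side 0.29 55 [ 0.51  -0.147] [ 0.531 -0.112]
side 0.3 44 [ 0.51  -0.149] [ 0.515 -0.111]
side 0.31 46 [ 0.51  -0.151] [ 0.515 -0.113]
side 0.32 17 [ 0.51  -0.151] [ 0.513 -0.134]
side 0.33 35 [ 0.484 -0.217] [ 0.559 -0.045]
side 0.34 317 [ 0.482 -0.219] [ 0.559 -0.042]
[ 0.52144266 -0.12749655  0.2384487 ]
```

View pics/s2.png

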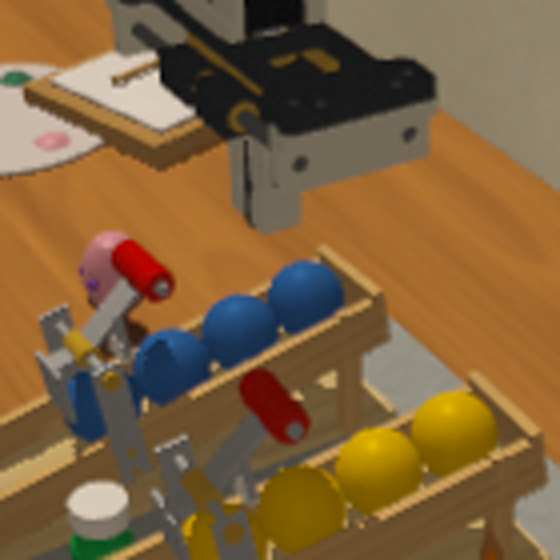

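Run:
```python
from h import *
for n in("scene","side"):
    f=dict(np.load(n+"0.npz"));P=pts(f,f["range_z"]>0)
    k=(abs(P[:,0]-.205)<.09)&(abs(P[:,1]-.643)<.09)&(P[:,2]>.15)&(P[:,2]<.33);Q=P[k]
    print(n,np.percentile(Q[:,2],[0,1,3,10]).round(3),[(round(z,2),int(((Q[:,2]>=z)&(Q[:,2]<z+.01)).sum())) for z in np.arange(.15,.32,.01)])
s=arm.get_state();print(s["t"],s["eef_pos"],s["q"],s["force"])
f=arm.grab_frame("wrist");P=f["range_z"];print(P[260:300,270:290].mean(),[float(P[v,278].round(3)) for v in range(220,320,10)])
```

```text
scene [0.15  0.152 0.159 0.181] [(np.float64(0.15), 43), (np.float64(0.16), 41), (np.float64(0.17), 40), (np.float64(0.18), 38), (np.float64(0.19), 37), (np.float64(0.2), 38), (np.float64(0.21), 45), (np.float64(0.22), 49), (np.float64(0.23), 91), (np.float64(0.24), 86), (np.float64(0.25), 54), (np.float64(0.26), 55), (np.float64(0.27), 55), (np.float64(0.28), 40), (np.float64(0.29), 69), (np.float64(0.3), 175), (np.float64(0.31), 168)]
side [0.15  0.153 0.158 0.174] [(np.float64(0.15), 54), (np.float64(0.16), 55), (np.float64(0.17), 60), (np.float64(0.18), 62), (np.float64(0.19), 56), (np.float64(0.2), 73), (np.float64(0.21), 72), (np.float64(0.22), 85), (np.float64(0.23), 113), (np.float64(0.24), 89), (np.float64(0.25), 41), (np.float64(0.26), 37), (np.float64(0.27), 33), (np.float64(0.28), 13), (np.float64(0.29), 100), (np.float64(0.3), 142), (np.float64(0.31), 115)]
3.3 [ 0.52129477 -0.1275287   0.23834202] [ 1.25875590e-01  9.99009585e-02 -2.20695953e-01  4.20961627e-04
 -1.24740165e+00  1.44569394e+00] [-0.26299016 -0.22553868 -0.24770211]
0.103202 [0.29899999499320984, 0.3160000145435333, 0.32100000977516174, 0.33500000834465027, 0.0860000029206276, 0.0820000022649765, 0.0820000022649765, 0.4230000078678131, 0.41600000858306885, 0.4869999885559082]
```

Depth from both cameras puts the fingertip at about z = 0.271, but the reported TCP is at 0.237. So I descend in small steps and check with pictures and force instead of relying on the reported z.

```bash
python3 -m inch '1 0 0.017 0.08 0 0 0; 1 0 0.017 0.16 0 0 0; 1 0 0.017 0.16 0 0 0; 1 0 0.017 0.16 0 0 0'
cat >> h.py <<'E'
def tip(tag):
    s=arm.get_state();print("t",round(s["t"],2),"eef",s["eef_pos"].round(4),s["ee_rot"].round(3),"F",s["force"].round(2));e=s["eef_pos"]
    ims=[]
    for n,(u,v) in(("scene",(130,150)),("side",(200,160))):
        f=arm.grab_frame(n);np.savez(n+tag+".npz",**f);P=pts(f,f["range_z"]>0)
        # gripper: grey column close to tip xy, above e.z-5mm
        k=(abs(P[:,0]-e[0])<.03)&(abs(P[:,1]-e[1])<.035)&(P[:,2]>e[2]+.012)&(P[:,2]<e[2]+.09)
        Q=P[k];print(n,"tip z",np.percentile(Q[:,2],[0,2,5]).round(3),"x",Q[:,0].min().round(3),Q[:,0].max().round(3),"y",Q[:,1].min().round(3),Q[:,1].max().round(3))
        for c,st,m in blobs(f,(0,170,50),(8,255,255),20):
            P=pts(f,m)
            if len(P):
                q=np.median(P,0)
                if .48<q[0]<.57 and abs(q[1]+.133)<.05:print(n,"red",c,st[2:],q.round(3))
        ims.append(cv2.resize(f["img"][v:v+150,u:u+150,::-1],(390,390),interpolation=cv2.INTER_CUBIC))
    cv2.imwrite(f"pics/tip{tag}.png",np.hstack(ims))
E
python3 -c "from h import *;tip('a')"
```

```text
t: 3.75
eef_pos: [0.5207, -0.1331, 0.1896]
ee_rot: [3.141, -0.001, 0.001]
force: [0.0, -0.2, 1.1]
width: 0.0007
t 3.75 eef [ 0.5207 -0.1331  0.1896] [ 3.141e+00 -1.000e-03  1.000e-03] F [ 0.03 -0.2   1.06]
scene tip z [0.225 0.229 0.231] x 0.508 0.534 y -0.155 -0.111
scene red [195.0, 227.0] [23, 22, 234] [ 0.527 -0.136  0.171]
side tip z [0.225 0.226 0.228] x 0.51 0.532 y -0.157 -0.115
side red [267.5, 240.4] [18, 19, 175] [ 0.517 -0.139  0.17 ]
```

View pics/tipa.png

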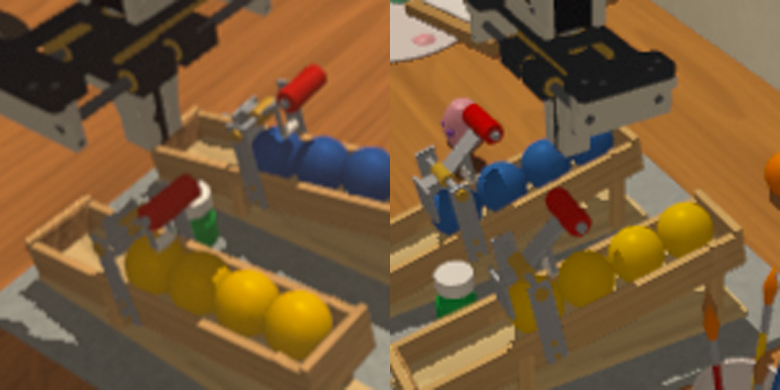

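The tip is really about 35 mm above the reported TCP: in the pictures it is still clear of the bar, at about z = 0.225. The bar's top is at 0.174.

```bash
python3 -m inch '1 0 0 0.07 0 0 0; 1 0 0 0.13 0 0 0; 1 0 0 0.13 0 0 0; 1 0 0 0.13 0 0 0'
python3 -c "from h import *;tip('b')"
```

```text
t: 4.25
eef_pos: [0.521, -0.1331, 0.1508]
ee_rot: [3.141, -0.001, 0.0]
force: [-0.3, 0.6, 0.2]
width: 0.0005
t 4.25 eef [ 0.521  -0.1331  0.1508] [ 3.141e+00 -1.000e-03  0.000e+00] F [-0.33  0.59  0.22]
scene tip z [0.163 0.164 0.166] x 0.51 0.534 y -0.159 -0.105
scene red [195.0, 227.2] [23, 22, 225] [ 0.528 -0.137  0.171]
side tip z [0.163 0.163 0.164] x 0.509 0.533 y -0.161 -0.11
side red [267.6, 241.0] [18, 19, 160] [ 0.516 -0.141  0.168]
```

View pics/tipb.png

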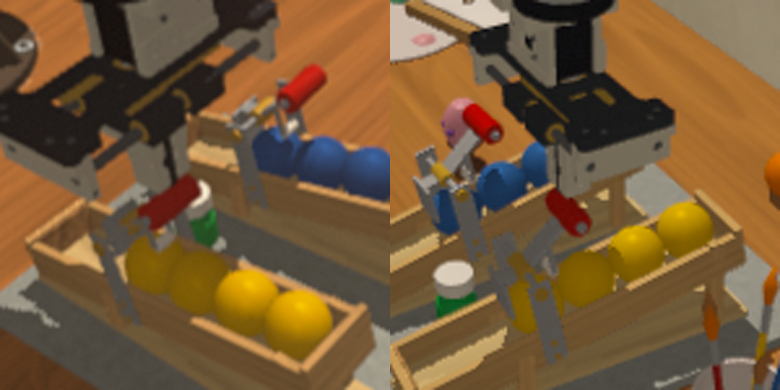

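```bash
python3 -m inch '1 0 0 0.02 0 0 0; 1 0 0 0.03 0 0 0; 1 0 0 0.03 0 0 0'; python3 -m inch '1 0 0 0.01 0 0 0; 1 0 0 0.02 0 0 0; 1 0.003 0 0.03 0 0 0; 1 0.003 0 0.03 0 0 0'
python3 -c "from h import *;tip('c')"
```

```text
t: 4.65
eef_pos: [0.5199, -0.133, 0.1402]
ee_rot: [-3.142, 0.001, 0.0]
force: [-0.2, -0.4, 0.3]
width: 0.0002
t: 5.05
eef_pos: [0.5212, -0.1331, 0.1313]
ee_rot: [3.141, 0.0, 0.0]
force: [0.5, -0.8, 2.0]
width: 0.0005
t 5.05 eef [ 0.5212 -0.1331  0.1313] [3.141 0.    0.   ] F [ 0.45 -0.76  1.99]
scene tip z [0.147 0.151 0.154] x 0.511 0.538 y -0.158 -0.105
scene red [197.8, 232.3] [23, 20, 180] [ 0.534 -0.14   0.162]
side tip z [0.143 0.145 0.146] x 0.506 0.536 y -0.163 -0.109
side red [271.5, 245.8] [18, 14, 90] [ 0.52  -0.152  0.159]
```

View pics/tipc.png

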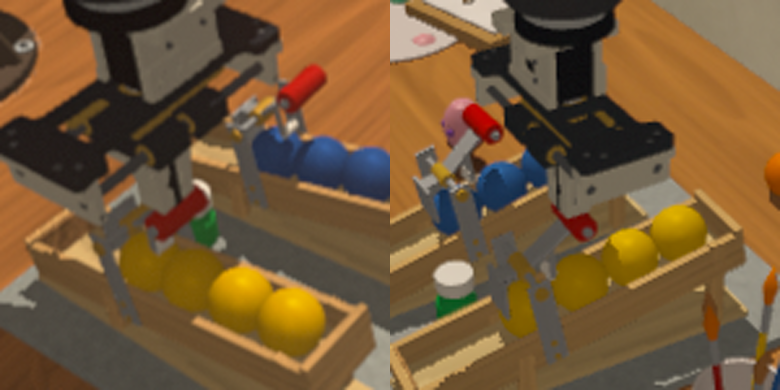

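Contact came at about reported z = 0.140, and the bar is now going down with 2 N. I carry on along the arc to the stop.

```bash
python3 -m inch '1 0.02 0 0.015 0 0 0; 1 0.03 0 0.03 0 0 0; 1 0.037 0 0.05 0 0 0; 1 0.043 0 0.07 0 0 0; 1 0.046 0 0.083 0 0 0; 1 0.046 0 0.086 0 0 0; 1 0.046 0 0.086 0 0 0'
python3 -c "from h import *;tip('d')"
```

```text
t: 5.85
eef_pos: [0.5347, -0.1332, 0.1056]
ee_rot: [3.141, 0.001, 0.0]
force: [0.0, -2.9, 4.0]
width: 0.0005
t 5.85 eef [ 0.5347 -0.1332  0.1056] [3.141e+00 1.000e-03 0.000e+00] F [ 0.03 -2.87  4.03]
scene tip z [0.121 0.126 0.128] x 0.506 0.549 y -0.159 -0.105
scene red [203.5, 244.6] [23, 19, 145] [ 0.545 -0.141  0.135]
side tip z [0.118 0.123 0.126] x 0.505 0.546 y -0.162 -0.111
side red [274.9, 252.8] [16, 15, 85] [ 0.529 -0.15   0.135]
```

View pics/tipd.png

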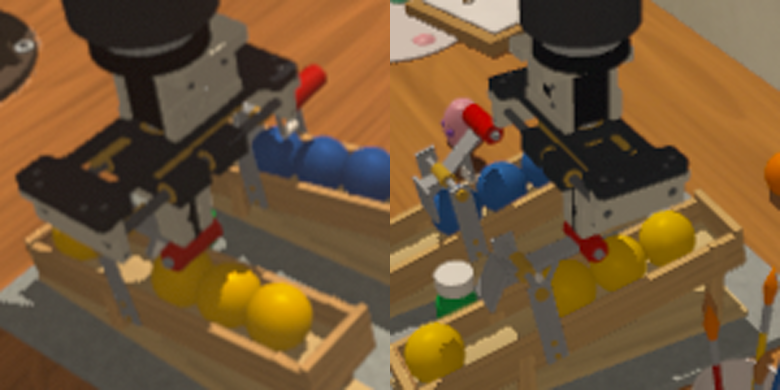

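```bash
python3 -m inch '1 0 0 0.006 0 0 0; 1 0 0 0.01 0 0 0; 1 0 0 0.01 0 0 0; 1 0 0 0.01 0 0 0; 1 0 0 0.01 0 0 0'
python3 - <<'E'
from h import *
tip('e')
for n in("scene","side"):
    f=dict(np.load(n+"e.npz"))
    for nm,lo,hi in(("yel",(18,150,80),(34,255,255)),):
        for c,st,m in blobs(f,lo,hi,40):
            P=pts(f,m)
            if len(P): print(n,c,st,np.median(P,0).round(3))
print(arm.get_state()["force"])
E
```

```text
t: 6.45
eef_pos: [0.5358, -0.1331, 0.1036]
ee_rot: [3.141, -0.002, 0.001]
force: [-0.5, -3.0, 6.7]
width: 0.0005
t 6.45 eef [ 0.5358 -0.1331  0.1036] [ 3.141e+00 -2.000e-03  1.000e-03] F [-0.53 -3.04  6.68]
scene tip z [0.116 0.117 0.126] x 0.506 0.566 y -0.16 -0.105
scene red [203.4, 245.6] [24, 19, 139] [ 0.546 -0.143  0.134]
side tip z [0.116 0.119 0.123] x 0.506 0.565 y -0.162 -0.11
side red [275.3, 253.8] [17, 15, 90] [ 0.53  -0.15   0.133]
scene [172.1, 209.6] [165, 204, 15, 13, 59] [ 0.519 -0.169  0.235]
scene [157.3, 245.0] [150, 238, 18, 13, 112] [ 0.406 -0.148  0.063]
scene [221.1, 265.2] [188, 248, 63, 37, 1334] [ 0.583 -0.144  0.108]
scene [156.0, 334.5] [154, 323, 5, 24, 81] [ 0.589 -0.31   0.097]
side [219.3, 226.2] [216, 222, 9, 10, 40] [0.472 0.023 0.126]
side [289.6, 259.9] [262, 241, 56, 41, 990] [ 0.567 -0.148  0.102]
side [250.3, 261.9] [246, 257, 10, 12, 57] [ 0.476 -0.138  0.127]
side [216.6, 295.0] [205, 284, 24, 24, 442] [ 0.392 -0.141  0.073]
[ 0.14906093 -2.67465292  7.38858669]
```

View pics/tipe.png

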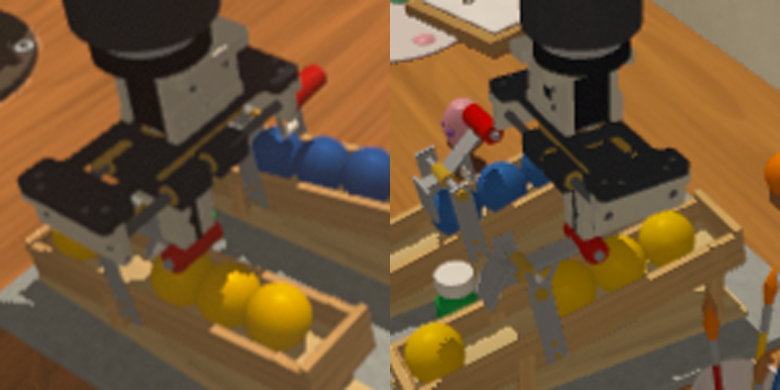

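With 2 mm more travel the force rose from 4 to about 7 N, so the lever is on its stop, and the ball is lying in the pick-up end. Now I let the lever up.

```bash
python3 -m inch '1 -0.01 0 -0.04 0 0 0; 1 -0.03 0 -0.09 0 0 0; 1 -0.045 0 -0.15 0 0 0; 1 -0.045 0 -0.25 0 0 0; 1 -0.045 0 -0.4 0 0 0; 1 -0.045 0 -0.5 0 0 0; 1 -0.045 0 -0.5 0 0 0; 1 -0.045 0 -0.5 0 0 0'
python3 -m inch '1 0 0 0 0 0 0; 1 0 0 0 0 0 0; 1 0 0 0 0 0 0; 1 0 0 0 0 0 0; 1 0 0 0 0 0 0;1 0 0 0 0 0 0;1 0 0 0 0 0 0;1 0 0 0 0 0 0'
python3 - <<'E'
from h import *
tip('f')
for n in("scene","side"):
    f=dict(np.load(n+"f.npz"));f0=dict(np.load(n+"0.npz"))
    for lo,hi in(((18,150,80),(34,255,255)),((0,170,50),(8,255,255))):
        for c,st,m in blobs(f,lo,hi,60):
            P=pts(f,m)
            if len(P) and 120<c[0]<340 and 150<c[1]<320: print(n,c,st,np.median(P,0).round(3))
    d=np.abs(f["img"].astype(int)-f0["img"]).sum(2)>90;cv2.imwrite(f"pics/diff{n}.png",(d*255).astype(np.uint8))
E
```

```text
t: 7.35
eef_pos: [0.5212, -0.1323, 0.2532]
ee_rot: [-3.14, -0.001, 0.0]
force: [-1.1, -0.2, 0.1]
width: 0.0008
t: 8.15
eef_pos: [0.5214, -0.133, 0.2528]
ee_rot: [3.142, 0.0, 0.0]
force: [-0.5, 0.2, 0.4]
width: 0.0001
t 8.15 eef [ 0.5214 -0.133   0.2528] [3.142 0.    0.   ] F [-0.52  0.16  0.36]
scene tip z [0.289 0.293 0.294] x 0.51 0.536 y -0.155 -0.113
scene red [195.6, 227.7] [23, 21, 235] [ 0.528 -0.136  0.17 ]
side tip z [0.287 0.29  0.291] x 0.51 0.534 y -0.157 -0.115
side red [268.0, 240.8] [18, 20, 179] [ 0.518 -0.139  0.168]
scene [160.1, 238.1] [150, 227, 21, 24, 374] [ 0.407 -0.138  0.078]
scene [208.2, 259.3] [177, 240, 61, 40, 1338] [ 0.55  -0.142  0.101]
scene [246.0, 182.9] [237, 175, 18, 18, 172] [0.525 0.024 0.171]
scene [195.6, 227.7] [184, 218, 23, 21, 235] [ 0.528 -0.136  0.17 ]
side [283.2, 262.2] [262, 246, 44, 36, 810] [ 0.556 -0.146  0.1  ]
side [250.5, 273.6] [244, 257, 16, 32, 235] [ 0.473 -0.14   0.093]
side [216.6, 295.0] [205, 284, 24, 24, 443] [ 0.392 -0.14   0.073]
side [234.5, 206.5] [228, 200, 15, 15, 127] [0.514 0.023 0.169]
side [268.0, 240.8] [260, 232, 18, 20, 179] [ 0.518 -0.139  0.168]
```

View pics/tipf.png

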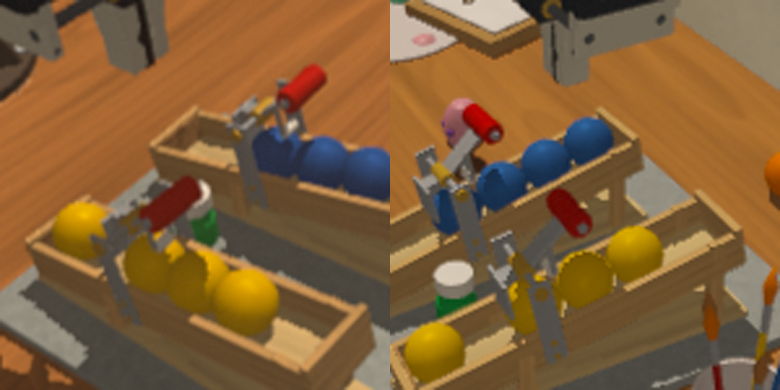

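The ball is in the pick-up end and the other three are behind the gate. The bar sits about 0.7 px off its original place, so I check whether the lever is still slightly down or the feeder has shifted.

```bash
python3 -m inch '1 0 0 0 0 0 0; 1 0 0 0 0 0 0; 1 0 0 0 0 0 0; 1 0 0 0 0 0 0; 1 0 0 0 0 0 0;1 0 0 0 0 0 0;1 0 0 0 0 0 0;1 0 0 0 0 0 0'
python3 - <<'E'
from h import *
reg={"scene":{"bar":(181,215,208,241),"nearend":(140,250,165,275),"farend":(255,268,275,312),"blue":(190,190,222,222),"bluebar":(235,172,258,194),"jar":(120,325,180,380),"pot":(203,220,216,246)},
"side":{"bar":(258,230,280,251),"nearend":(200,296,225,320),"farend":(318,245,338,275),"blue":(175,245,210,280),"bluebar":(226,198,246,218),"jar":(312,300,360,358),"pot":(215,260,235,282)}}
for n in reg:
    f=arm.grab_frame(n);np.savez(n+"g.npz",**f);a=np.load(n+"1.npz")["img"];b=f["img"]
    for k,(u0,v0,u1,v1) in reg[n].items():
        A=cv2.cvtColor(a,cv2.COLOR_RGB2GRAY)[v0:v1,u0:u1].astype(np.float32);B=cv2.cvtColor(b,cv2.COLOR_RGB2GRAY)[v0:v1,u0:u1].astype(np.float32)
        try:
            c,W=cv2.findTransformECC(A,B,np.eye(2,3,dtype=np.float32),cv2.MOTION_TRANSLATION,(3,100,1e-5));print(n,k,W[:,2].round(2),round(c,3))
        except cv2.error: print(n,k,"ecc fail")
    for c,st,m in blobs(f,(0,170,50),(8,255,255),60):
        if 180<c[0]<280 and 170<c[1]<250: print("  red",c,st)
print(arm.get_state()["force"].round(2))
a=np.load("scene1.npz")["img"];b=np.load("sceneg.npz")["img"]
c=lambda i:cv2.resize(i[190:290,140:240,::-1],(390,390),interpolation=cv2.INTER_CUBIC)
cv2.imwrite("pics/cmp.png",np.hstack([c(a),c(b)]))
E
```

```text
t: 9.05
eef_pos: [0.5214, -0.133, 0.2527]
ee_rot: [-3.142, 0.0, 0.0]
force: [0.3, -0.3, 0.0]
width: 0.0005
scene bar [0.54 0.51] 0.977
scene nearend [-0.    0.09] 0.976
scene farend [-0.04  0.1 ] 0.979
scene blue [0.1  0.01] 0.994
scene bluebar [-0.01  0.02] 1.0
scene jar [-0.02 -0.05] 0.996
scene pot [0.38 0.16] 0.928
  red [246.1, 182.8] [237, 175, 18, 18, 171]
  red [195.6, 227.7] [184, 218, 23, 21, 234]
side bar [0.26 0.14] 0.967
side nearend [1.52 2.36] 0.693
side farend [ 0.54 -0.44] 0.78
side blue [-0.  0.] 1.0
side bluebar [0.   0.02] 1.0
side jar [ 0.01 -0.12] 0.978
side pot [ 0.01 -0.  ] 1.0
  red [234.5, 206.5] [228, 200, 15, 15, 127]
  red [268.0, 240.8] [260, 232, 18, 20, 179]
[-0.03  0.2   0.66]
```

View pics/cmp.png

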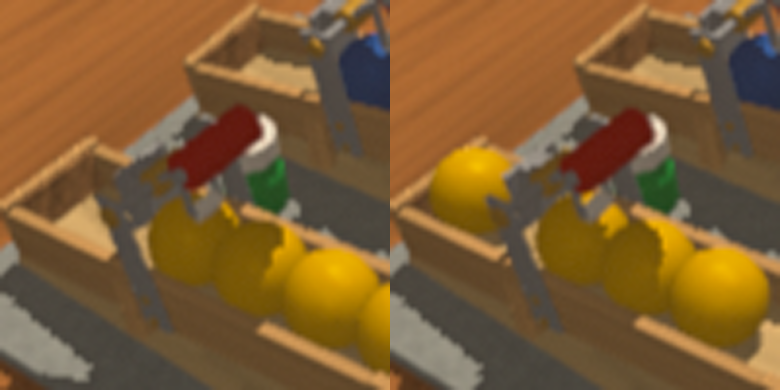

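Run:
```python
from h import *
for n in("scene","side"):
    f=dict(np.load(n+"1.npz"));E=f["extrinsics"];r=[]
    for th in(0,.02,.04,.06):
        a=np.arctan2(41,44)-th;p=np.array([.521-.044+.06*np.cos(a),-.133,.163-.041+.06*np.sin(a)])
        c=E[:3,:3]@p+E[:3,3];r.append([f["cx"]+f["fx"]*c[0]/-c[2],f["cy"]-f["fy"]*c[1]/-c[2]])
    print(n,(np.array(r)-r[0]).round(2).tolist())
f=dict(np.load("sideg.npz"));o=[]
for c,st,m in blobs(f,(18,150,80),(34,255,255),200):
    if c[0]<240 and c[1]<320:
        P=pts(f,m);A=np.c_[2*P,np.ones(len(P))];x=np.linalg.lstsq(A,(P**2).sum(1),rcond=None)[0];print("nest ball centre",x[:3].round(4),"r",np.sqrt(x[3]+x[:3]@x[:3]).round(4))
```

```text
scene [[0.0, 0.0], [0.39, 0.5], [0.77, 1.01], [1.15, 1.51]]
side [[0.0, 0.0], [0.34, 0.23], [0.68, 0.46], [1.01, 0.71]]
nest ball centre [ 0.4041 -0.1103  0.0416] r 0.0473
```

The lever reads about 0.025 rad, below the 0.06 limit and steady. The ball is still at (216.6,295) in the side view, unchanged between frames, and the bystanders have not moved. I hand the job in.

```bash
python3 -c "
from h import *
for n,p in(('scene',0),('side',0)):
    f=dict(np.load(n+'g.npz'));E=f['extrinsics'];c=E[:3,:3]@np.array([.396,-.131,.061])+E[:3,3];print(n,'nest px',f['cx']+f['fx']*c[0]/-c[2],f['cy']-f['fy']*c[1]/-c[2], 'r px',f['fx']*.025/-c[2])
arm.job_done()"
```

```text
scene nest px 159.99620890644366 239.50563208880052 r px 11.354533167504698
side nest px 216.96907675166273 296.3134943253101 r px 11.706672986525046
the job is handed in; nothing more can be done
```

The next yellow ball is in the pick-up end of its feeder, the lever is back up, and the job is handed in at about 9 s of the 38 s. I pressed the yellow lever's red bar to its stop with the closed fingertips, held it until the ball had rolled out, and withdrew about 115 mm above the bar.

**Last checks:**
- **Ball 1:** it lies at rest within about 1.5 px of where the nest should appear in both views.
- **Other balls:** the other three yellow balls are behind the gate, and the blue balls showed no change in the pictures.
- **Bystanders:** the jar and blue feeder did not move in either view. The pot did not move in the side view, and its scene-view match was weak (0.4 px). I did not measure the egg cup separately; it looked unchanged in the pictures.
- **Robot:** it is touching nothing.

**What disagreed or failed:**
- **Fingertip height:** the cameras showed the fingertips about 34 mm above the reported TCP, so I went by pictures and contact force. At the bottom, 2 mm more travel raised the force from 4 N to about 7 N, which showed the lever was on its stop.
- **Sideways force:** I saw about 3 N sideways while the lever was down and did not find out why. The feeder did not move in the scene view; the side-view comparison there was poor.
- **Lever rest position:** it came back about 0.025 rad short of its first position, within the 0.06 limit.
- **Sphere fit:** fitting a sphere to the released ball gave a poor position, so I relied on the pixel check instead.

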